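# Change the gas over from the wash bottle to the flow meter

## Task

Change the gas over from the wash bottle to the flow meter: with a fingertip, push the lever of the flow meter's valve round until that valve is fully open (lever in line with its tube), and only then push the lever of the wash bottle's valve round until it is fully shut (lever square across its tube). Push gently, without gripping the levers or ramming them against their stops, leave the filter's lever as it stands, and do not knock the instruments or move or pick up any of the loose things.

Things in the scene. Friction and masses are not known exactly. Their poses are not given: they have to be found in the camera images.
- skid: gas skid fixed to the bench: a grey plate 360 x 560 mm, 8 mm thick, with an aluminium header bar (30 x 30 mm, top at 70 mm, 60 mm from the pivots) and three like lines 145 mm apart. Origin on the bench under the middle line's lever pivot; x along the tubes, away from the header, y along the row of valves, z up. Its place and yaw vary.
- flow_meter: the flow meter, fixed at the end of one line: a rectangular upright, clear block with a bore, scale and white back plate between black end caps, 42 x 46 mm, about 240 mm tall. Which of the three lines carries it changes. Origin on the plate under its centre, 190 mm along the tube from its valve's lever pivot.
- wash_bottle: the gas-washing bottle, fixed at the end of another line: an empty round glass bottle 64 mm across and about 214 mm tall with a narrow neck and an inner tube. Origin on the plate under its centre, 190 mm along the tube from its valve's lever pivot.
- filter_can: the filter, fixed at the end of the remaining line: a slim steel canister with domed ends, 50 mm across, about 200 mm tall. Origin on the plate under its centre, 190 mm along the tube from its valve's lever pivot.
- meter_lever (a joint): lever of the flow meter's valve: 0 = fully shut (across the tube, pointing along the skid's +y), 1.571 = fully open (in line with the tube, pointing back over the header, skid's -x); opens counter-clockwise from above, has a stop at either end, stays where it is left. Turning takes about 0.22 N m (3 to 4 N at the sleeve). It starts shut or nearly so.
- meter_hub (a point): point on the upright pivot axis of the flow meter's lever, at the height of the middle of its sleeve (114 mm above the bench)
- meter_tip (a point): outer end of the flow meter's lever, 100 mm from the pivot, at mid-sleeve height. The lever is a flat steel bar whose outer part, 35 to 100 mm from the pivot, wears a black sleeve 16 mm wide, 10 mm thick (109 to 119 mm above the bench); below it is free room down to the header's top at 70 mm.
- meter_open_face (a point): middle of the upright side face of the flow meter lever's sleeve that is pushed on to open the valve (67.5 mm from the pivot); x pointing out of the face, y along the lever to its tip. A finger set against this face and moved against x turns the lever towards open
- meter_shut_face (a point): middle of the other side face of the flow meter lever's sleeve, pushed on to shut the valve (67.5 mm from the pivot); x pointing into the sleeve, y along the lever. A finger set against this face and moved along x turns the lever towards shut
- wash_lever (a joint): lever of the wash bottle's valve: 0 = fully shut (across the tube, pointing along the skid's +y), 1.571 = fully open (in line with the tube, pointing back over the header, skid's -x); opens counter-clockwise from above, has a stop at either end, stays where it is left. Turning takes about 0.22 N m (3 to 4 N at the sleeve). It starts open or nearly so.
- wash_hub (a point): point on the upright pivot axis of the wash bottle's lever, at the height of the middle of its sleeve (114 mm above the bench)
- wash_tip (a point): outer end of the wash bottle's lever, 100 mm from the pivot, at mid-sleeve height. The lever is a flat steel bar whose outer part, 35 to 100 mm from the pivot, wears a black sleeve 16 mm wide, 10 mm thick (109 to 119 mm above the bench); below it is free room down to the header's top at 70 mm.
- wash_open_face (a point): middle of the upright side face of the wash bottle lever's sleeve that is pushed on to open the valve (67.5 mm from the pivot); x pointing out of the face, y along the lever to its tip. A finger set against this face and moved against x turns the lever towards open
- wash_shut_face (a point): middle of the other side face of the wash bottle lever's sleeve, pushed on to shut the valve (67.5 mm from the pivot); x pointing into the sleeve, y along the lever. A finger set against this face and moved along x turns the lever towards shut
- filter_lever (a joint): lever of the filter's valve: 0 = fully shut (across the tube, pointing along the skid's +y), 1.571 = fully open (in line with the tube, pointing back over the header, skid's -x); opens counter-clockwise from above, has a stop at either end, stays where it is left. Turning takes about 0.22 N m (3 to 4 N at the sleeve). It starts part-open and stays so.
- filter_hub (a point): point on the upright pivot axis of the filter's lever, at the height of the middle of its sleeve (114 mm above the bench)
- filter_tip (a point): outer end of the filter's lever, 100 mm from the pivot, at mid-sleeve height. The lever is a flat steel bar whose outer part, 35 to 100 mm from the pivot, wears a black sleeve 16 mm wide, 10 mm thick (109 to 119 mm above the bench); below it is free room down to the header's top at 70 mm.
- spanner: loose steel spanner, 160 mm long, lying on the bench in front of the header; to be left alone
- beaker: loose glass beaker, 68 mm across, 85 mm tall, on the bench beside the skid; to be left alone
- amber_bottle: loose amber bottle with black cap, 66 mm across, 130 mm tall, beside the skid; to be left alone
- vial: loose glass vial with white cap, 24 mm across, 50 mm tall, on the plate between two tubes; to be left alone
- union: loose brass tube union, 24 mm across, 32 mm tall, standing on the plate between two tubes; to be left alone
- stopper: loose rubber stopper, 34 mm across, 28 mm tall, on the plate outside the end tube; to be left alone
- screwdriver: loose screwdriver, 170 mm long, lying on the bench beside the skid; to be left alone

How it is judged:
On the way, in this order (a step that is already met when the one before it is completed fails the run):
1. the flow meter's valve is fully open (over 1.47 rad) while the wash bottle's valve is still open (over 1.0 rad) (value of joint meter_lever above 1.47 rad and value of joint wash_lever above 1 rad), for 0.2 s.
2. the wash bottle's valve is fully shut (under 0.10 rad) and the flow meter's still fully open (value of joint meter_lever above 1.47 rad and value of joint wash_lever below 0.1 rad), for 0.2 s.
At the end, for the whole second after the job is handed in: the flow meter's lever within about 0.1 rad (6 degrees) of fully open, the wash bottle's within 0.1 rad of fully shut, both at rest; the filter's lever tip within 12 mm of where it was; every loose thing within 25 mm of where it was (all of step 2 and distance of filter_tip from where it was at the start of the episode below 0.012 m and velocity of joint meter_lever between -0.05 and 0.05 rad/s and velocity of joint wash_lever between -0.05 and 0.05 rad/s and distance of each of spanner, beaker, amber_bottle, vial, union, stopper, screwdriver from where it was at the start of the episode below 0.025 m); the robot touches nothing.
It fails at once if a lever is gripped: the fingers press on both sides of its sleeve at once (over 1.5 N each) ((contact force between the fingers and meter_lever_c3 above 1.5 N and contact force between the fingers and meter_lever_c4 above 1.5 N) or (contact force between the fingers and wash_lever_c3 above 1.5 N and contact force between the fingers and wash_lever_c4 above 1.5 N)).
It fails at once if a lever is rammed: more than 45 N on its sleeve (contact force between any of the fingers, the arm and meter_lever_c3 above 45 N or contact force between any of the fingers, the arm and meter_lever_c4 above 45 N or contact force between any of the fingers, the arm and wash_lever_c3 above 45 N or contact force between any of the fingers, the arm and wash_lever_c4 above 45 N).
It fails at once if the filter's lever is pushed aside by more than 12 mm at its tip (distance of filter_tip from where it was at the start of the episode above 0.012 m).
It fails at once if an instrument is knocked (over 5 N) (contact force between any of the fingers, the arm and flow_meter above 5 N or contact force between any of the fingers, the arm and wash_bottle above 5 N or contact force between any of the fingers, the arm and filter_can above 5 N).
It fails at once if a loose thing is moved or lifted by more than 25 mm, or a standing one tipped over (distance of any of spanner, beaker, amber_bottle, vial, union, stopper, screwdriver from where it was at the start of the episode above 0.025 m or angle between any of beaker, amber_bottle, vial, union, stopper's own z axis and vertical above 0.5 rad).
It also fails if it takes over 56 s, if anything falls off the work surface, if the arm or the gripper's body presses on something with over 40 N, if the wrist force passes 120 N, or if a joint passes its speed limit or range.

## Robot

A 7-joint arm with a two-finger parallel gripper is mounted at the origin on the work surface. World frame = base frame: x ahead of the robot, y to its left, z up, the work surface at z = 0. Lengths are in m, angles in rad, forces in N, time in s.
With the tool pointing down it reaches from about 0.425 to 0.875 m from the base axis. Payload 8.4 kg.
Tool frame: the origin (TCP) lies at the very end of the fingers, on their centre line; the grasp point (between the pads) lies 19 mm behind it; z points along the fingers, y is the line along which they close (so a half turn about z gives the same grasp; the last joint's range is limited). The gripper opens to 87 mm and grips with 3 to 60 N. Pads are 19 mm wide; open, the fingers measure 117 mm over their backs; the gripper's body (75 mm by 190 mm) begins 51 mm behind the grasp point.
Start: joints at [-1.418, 0.333, 0.04, 1.465, -0.013, 1.343, -0.059], TCP at [0.162, 0.629, 0.223] pointing down, gripper open.
Joint ranges: [-2.58, 2.58], [-0.38, 2.09], [-1.3, 1.39], [0.25, 2.4], [-1.5, 4.64], [0.08, 2.09], [-2.65, 2.65]. Speed limits (rad/s): [2.22, 2.22, 2.79, 2.79, 3.14, 3.14, 3.14].

## Interface

Orientations are given as a rotation vector (axis times angle).
In Python, from rig import arm, viewer, ticket gives the robot as it stands. The module is installed in compiled form; this text tells all that it offers.
- The arm moves only by the tool servo_tool, never from a script. Its argument "motion" is a list of rows, each a list of 4 numbers: the shift along the tool's x, y, z as a fraction of full scale, then the turn about the tool's z as a fraction of full scale. A call has 1 to 20 rows; each row shifts and turns the commanded pose from where the row before left it, along the tool's axes as they then stand; what a row does not reach is not made up. Full scale, the value 1, is 0.05 m for a shift and 0.1 rad for a turn. A row lasts 1/8 s, in which the tool goes at most 62.5 mm and 10.7 degrees, less where a joint would pass 70% of its speed; a pose out of reach is approached as far as the arm can. A call with a number of a shift or a turn outside -1 to 1 is refused whole. A call with a gripper value outside its range is refused whole. "claw" is the opening, from -1 (shut) to 1 (fully open), set as the call begins (left out, the last holds). The fingers move at their own pace and stop on an object; "newtons" is the grip in N (left out, the last holds). Time passes only in rows, so rows that do not move let the fingers close. It gives the time, the measured TCP pose, the force, the opening and the grip force at its end, in the units of the state.
- arm.get_obs(): the state, without advancing time (a new reading comes with each control period).
- viewer.get_image(name): name is "scene" or "top" or "wrist"; returns the picture (400x640x3 uint8, red, green, blue); there is no depth.
- viewer.camera_info(name): a dict with "fx", "fy", "cx", "cy" (pixels), "k1" (the pictures are not rectified: a ray, as slopes to the right and down, at radius r is drawn at 1 + k1 r^2 times it, then the intrinsics apply), "world_from_camera" (4x4, takes a point from camera to world coordinates). Camera axes: x right, y down, z forward; pixel columns grow to the right and rows downward; lengths in m; the calibration is good to about 2 mm. A picture is of the moment at which its call begins: read the wrist's pose just before it. camera_info takes no time and is no camera call; for the wrist camera it gives the pose at the moment of the call.
- ticket.job_done(): hands the job in; it is judged then, once.
The state is a dict: "t": time; "qpos": joint angles; "qd": joint speeds; "tau": joint torques, N m; "tool_pos": TCP position; "tool_rot": TCP orientation; "ft_force": force on the tool from outside, world axes, zero at the start; "wrist_torque": the same for the moment, N m; "gripper_width": opening from 0.0 (shut) to 1.0 (fully open); "finger_force": force on a finger pad.
Only numpy, scipy, OpenCV 4.12 (cv2) and the standard library are available. Lean on these libraries where they do the work, as an engineer would, in place of code of your own. Each camera call takes 0.05 s, during which the arm holds its last target. There are 200 camera calls.

## Working session

There is one attempt and no reset: what is moved stays moved. The work goes in short steps, Python scripts to look and compute and a tool call to move; the robot and the scene stay as the last step left them, time stands still between calls to the robot, and variables do not carry over. Pictures are saved under pics/ and viewed, at most 10 in all, crops included, and the job is handed in when it is done.

Besides the shell and the picture viewer there is one more tool, called by a JSON object that holds its "fn" and its "kwargs". servo_tool: Moves the arm, as the interface text tells. Shift numbers are shares of 0.05 m and turn numbers shares of 0.1 rad, none past 1 either way. Its arguments: {"type":"object","properties":{"motion":{"type":"array"},"claw":{"type":"number"},"newtons":{"type":"number"}},"required":["motion"]}

```bash
mkdir -p pics
cat > h.py <<'E'
import numpy as np, cv2
from rig import arm, viewer, ticket
def K(n):
    c=viewer.camera_info(n); return c
def ray(n,u,v,c=None):
    c=c or K(n); M=np.array(c["world_from_camera"])
    xd=np.array([(u-c["cx"])/c["fx"],(v-c["cy"])/c["fy"]]); x=xd.copy()
    for _ in range(20): x=xd/(1+c["k1"]*(x@x))
    return M[:3,3], M[:3,:3]@np.array([x[0],x[1],1])
def onz(n,u,v,z,c=None):
    o,d=ray(n,u,v,c); return o+d*(z-o[2])/d[2]
def proj(n,p,c=None):
    c=c or K(n); M=np.array(c["world_from_camera"]); q=M[:3,:3].T@(np.array(p)-M[:3,3]); x=q[:2]/q[2]
    x=x*(1+c["k1"]*(x@x)); return np.array([c["fx"]*x[0]+c["cx"],c["fy"]*x[1]+c["cy"]])
E
python3 - <<'E'
from h import *
for n in("top","scene"):
    im=viewer.get_image(n); cv2.imwrite(f"pics/{n}.png",im[:,:,::-1])
    print(n,np.round(K(n)["world_from_camera"],3).tolist(),K(n)["fx"],K(n)["k1"])
s=arm.get_obs();print({k:np.round(v,3).tolist() for k,v in s.items()})
E
```

```text
top [[-0.014, -0.999, 0.036, 0.562], [-1.0, 0.015, 0.009, 0.001], [-0.01, -0.036, -0.999, 1.14], [0.0, 0.0, 0.0, 1.0]] 361.0849489749804 -0.06038626684832368
scene [[0.744, 0.499, -0.444, 1.09], [0.668, -0.555, 0.496, -0.537], [0.001, -0.666, -0.746, 0.939], [0.0, 0.0, 0.0, 1.0]] 441.5350263963902 -0.02484252774910329
{'t': 0.1, 'qpos': [-1.418, 0.334, 0.04, 1.466, -0.013, 1.343, -0.058], 'qd': [-0.0, -0.001, 0.001, -0.003, -0.0, 0.001, 0.001], 'tau': [0.004, -65.781, 1.339, -40.471, -0.06, 0.041, 0.0], 'tool_pos': [0.162, 0.629, 0.222], 'tool_rot': [-0.394, -3.117, 0.002], 'ft_force': [-0.925, -0.375, -0.41], 'wrist_torque': [0.036, 0.018, -0.013], 'finger_force': 0.0, 'gripper_width': 1.0}
```

View pics/top.png

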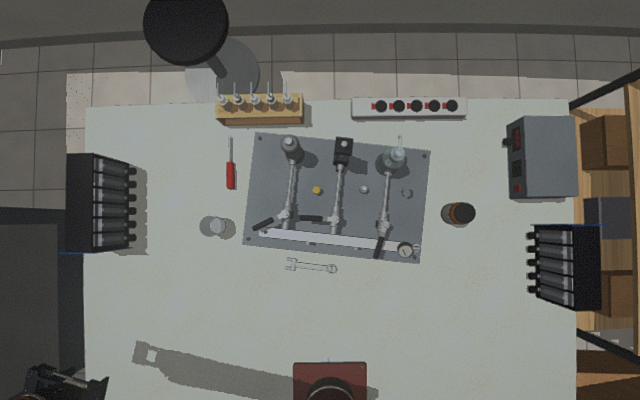

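View pics/scene.png

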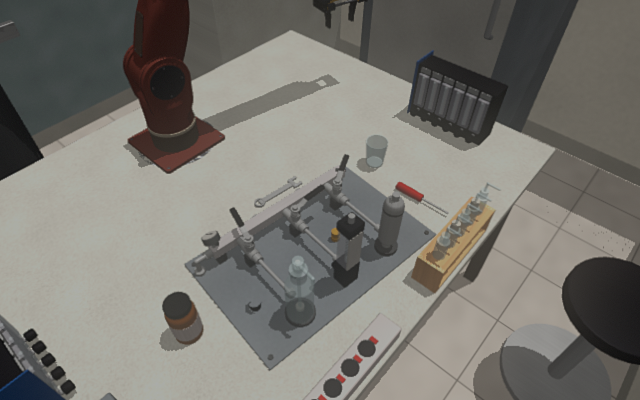

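Run:
```python
from h import *
im=cv2.imread("pics/top.png")
cv2.imwrite("pics/crop.png",cv2.resize(im[120:275,235:435],None,fx=4,fy=4,interpolation=cv2.INTER_CUBIC)[:600])
c=K("top")
# sleeves
g=im.max(2); m=((g<55)).astype(np.uint8); m[:205]=0;m[262:]=0;m[:,:240]=0;m[:,420:]=0
n,l,st,ce=cv2.connectedComponentsWithStats(m)
for i in range(1,n):
    if st[i,4]<20: continue
    pts=np.argwhere(l==i)[:,::-1].astype(np.float32)
    r=cv2.minAreaRect(pts); print(st[i],r)
    b=cv2.boxPoints(r); print(np.round([onz("top",u,v,.119,c)[:2] for u,v in b],4).tolist(), np.round(onz("top",*r[0],.119,c)[:2],4))
# plate
for p in [(256,132),(430,151),(420,263),(242,244)]: print(p,np.round(onz("top",*p,.008,c),4))
```

```text
[300 216  22   6  98] ((310.5, 218.5), (5.0, 21.0), 90.0)
[[0.5739, 0.0765], [0.573, 0.0171], [0.5589, 0.0173], [0.5598, 0.0767]] [0.5664 0.0469]
[253 218  20  13  44] ((262.5973205566406, 224.1837615966797), (4.003039360046387, 21.470848083496094), 62.10273361206055)
[[0.5434, 0.2127], [0.5711, 0.1584], [0.561, 0.1532], [0.5333, 0.2074]] [0.5522 0.1829]
[374 237  10  21  84] ((378.2810363769531, 247.0864715576172), (4.55833101272583, 21.468271255493164), 17.10272979736328)
[[0.4564, -0.1276], [0.5138, -0.1465], [0.5098, -0.1587], [0.4524, -0.1398]] [ 0.4831 -0.1431]
(256, 132) [0.8441 0.2219 0.008 ]
(430, 151) [ 0.7748 -0.3291  0.008 ]
(420, 263) [ 0.4226 -0.2888  0.008 ]
(242, 244) [0.4897 0.2684 0.008 ]
```

View pics/crop.png

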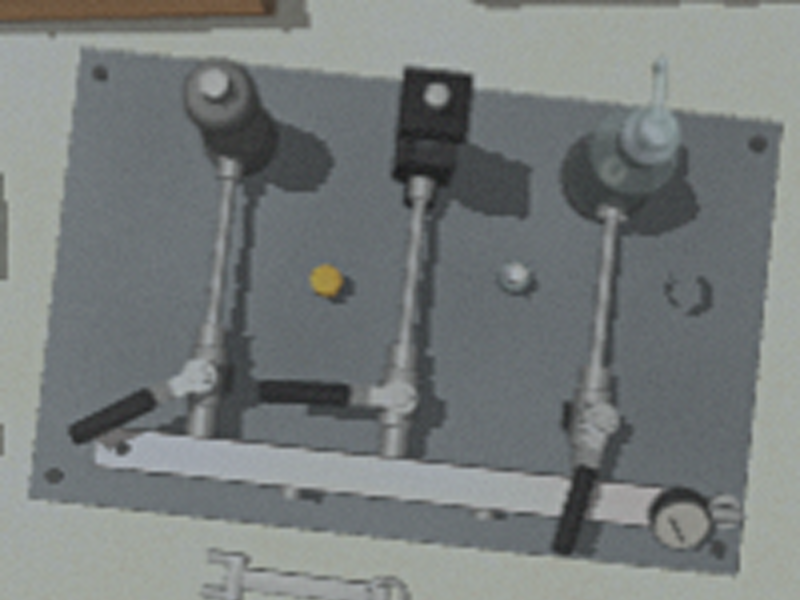

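The top view shows the flow meter on the middle line with its lever (crop 258–350, 392) pointing +y, so it is nearly shut. The filter is on the left line. The wash bottle is on the right line, with its lever (crop 575, 510) nearly open. A gauge stands on the header at crop (680, 520).

```bash
cat >> h.py <<'E'
def loc(target):  # world delta -> tool axes, in shares
    s=arm.get_obs(); R=cv2.Rodrigues(np.array(s["tool_rot"],float))[0]
    return R.T@(np.array(target)-np.array(s["tool_pos"]))/.05, np.degrees(np.arctan2(R[1,0],R[0,0]))
E
python3 - <<'E'
from h import *
def tri(a,b):
    o,d=ray("top",*a);p,e=ray("scene",*b)
    k=np.linalg.lstsq(np.c_[d,-e],p-o,rcond=None)[0]; x=o+d*k[0];y=p+e*k[1]; return np.round((x+y)/2,4),np.linalg.norm(x-y).round(4)
print("gauge",tri((405,250),(211,238)))
hubs=[onz("top",235+(x+.5)/4-.5,120+(y+.5)/4-.5,.122) for x,y in((200,376),(399,396),(598,420))]; print(np.round(hubs,4))
h=np.array([.5654,-.0206]); th=np.radians(88.8)
f=h+.0675*np.array([np.cos(th),np.sin(th)])+.035*np.array([np.sin(th),-np.cos(th)])
print(f,loc([*f,.2225]))
E
```

```text
gauge (array([ 0.4729, -0.2216,  0.1001]), np.float64(0.0027))
[[ 0.5812  0.1196  0.122 ]
 [ 0.5651 -0.0205  0.122 ]
 [ 0.5461 -0.1603  0.122 ]]
[0.60180594 0.04615221] (array([-1.14261050e+01, -9.09870836e+00, -6.10107201e-04]), np.float64(165.57332847033263))
```

{"fn": "servo_tool", "kwargs": {"motion": [[-0.76, -0.61, 0, 0], [-0.76, -0.61, 0, 0], [-0.76, -0.61, 0, 0], [-0.76, -0.61, 0, 0], [-0.76, -0.61, 0, 0], [-0.76, -0.61, 0, 0], [-0.76, -0.61, 0, 0], [-0.76, -0.61, 0, 0], [-0.76, -0.61, 0, 0], [-0.76, -0.61, 0, 0], [-0.76, -0.61, 0, 0], [-0.76, -0.61, 0, 0], [-0.76, -0.61, 0, 0], [-0.76, -0.61, 0, 0], [-0.76, -0.61, 0, 0], [0, 0, 0, 1], [0, 0, 0, 1], [0, 0, 0, 1], [0, 0, 0, 1], [0, 0, 0, 1]], "claw": -1}}

```text
t: 2.6
tool_pos: [0.5997, 0.0444, 0.2222]
tool_rot: [-1.158, -2.92, 0.001]
ft_force: [0.6, 0.5, -0.2]
gripper_width: 0.007
finger_force: 0.0
```

{"fn": "servo_tool", "kwargs": {"motion": [[0, 0, 0, 1], [0, 0, 0, 1], [0, 0, 0, 1], [0, 0, 0, 1], [0, 0, 0, 1], [0, 0, 0, 1], [0, 0, 0, 1], [0, 0, 0, 1], [0, 0, 0, 1], [0, 0, 0, 1], [0, 0, 0, 1], [0, 0, 0, 1], [0, 0, 0, 1], [0, 0, 0, 1], [0, 0, 0, 1], [0, 0, 0, 1], [0, 0, 0, 1], [0, 0, 0, 1], [0, 0, 0, 1], [0, 0, 0, 1]]}}

```text
t: 5.1
tool_pos: [0.5997, 0.0445, 0.2222]
tool_rot: [3.083, 0.603, -0.001]
ft_force: [1.3, 0.7, 0.8]
gripper_width: 0.005
finger_force: 0.0
```

{"fn": "servo_tool", "kwargs": {"motion": [[0, 0, 0, 1], [0, 0, 0, 1], [0, 0, 0, 1], [0, 0, 0, 1], [0, 0, 0, 0]]}}

```text
t: 5.72
tool_pos: [0.5998, 0.0445, 0.2222]
tool_rot: [3.141, -0.015, -0.001]
ft_force: [-0.2, -0.8, 0.5]
gripper_width: 0.0
finger_force: 0.0
```

Run:
```python
from h import *
h=np.array([.5654,-.0206]); th=np.radians(88.8)
f=h+.0675*np.array([np.cos(th),np.sin(th)])+.035*np.array([np.sin(th),-np.cos(th)])
print(loc([*f,.096]))
s=arm.get_obs();print(s["t"],np.round(s["qpos"],2),s["tool_pos"],s["gripper_width"])
c=K("wrist");im=viewer.get_image("wrist");cv2.imwrite("pics/w1.png",im[:,:,::-1]);np.save("c1.npy",c,allow_pickle=True)
for r in(0,.035,.0675,.1): print(proj("wrist",[*(h+r*np.array([np.cos(th),np.sin(th)])),.119],c))
```

```text
(array([ 0.04230188, -0.0352503 ,  2.52421171]), np.float64(-0.5444600301905672))
5.725 [-0.98  0.38  1.08  1.63 -0.34  1.34 -1.44] [0.59975451 0.04446801 0.22221271] 0.00019184570584952665
[390.41356572 235.93940483]
[352.0201377  235.56994411]
[316.21261017 235.17925394]
[280.39000877 234.74415873]
```

View pics/w1.png

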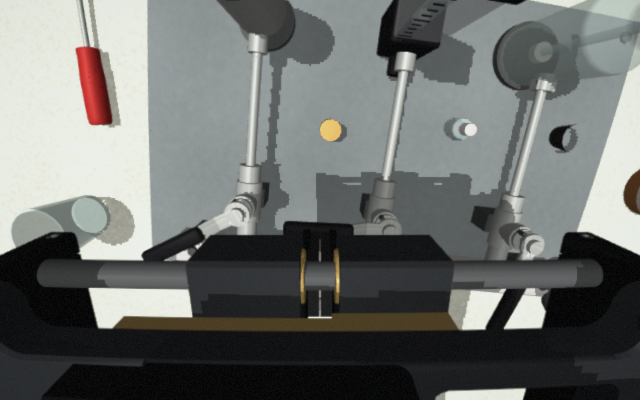

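The wrist view shows the sleeve edge at (285–350, 228), where I predicted it. The shut fingers sit behind it with clear room below, so I'm going down.

{"fn": "servo_tool", "kwargs": {"motion": [[0, 0, 0.5, 0], [0, 0, 0.5, 0], [0, 0, 0.5, 0], [0, 0, 0.5, 0], [0, 0, 0.5, 0], [0, 0, 0, 0]]}}

```text
t: 6.52
tool_pos: [0.5987, 0.0444, 0.0961]
tool_rot: [3.141, -0.013, -0.005]
ft_force: [-0.0, -0.7, -0.3]
gripper_width: 0.007
finger_force: 0.0
```

{"fn": "servo_tool", "kwargs": {"motion": [[-0.1, 0, 0, 0], [-0.1, 0, 0, 0], [-0.1, 0, 0, 0], [0, 0, 0, 0]]}}

```text
t: 7.02
tool_pos: [0.5851, 0.0449, 0.0982]
tool_rot: [-3.141, 0.015, -0.002]
ft_force: [0.9, 0.6, 1.2]
gripper_width: 0.005
finger_force: 0.5
```

{"fn": "servo_tool", "kwargs": {"motion": [[-0.066, -0.018, 0, -0.5], [-0.066, -0.018, 0, -0.5], [-0.066, -0.018, 0, -0.5], [-0.066, -0.018, 0, -0.5], [-0.066, -0.018, 0, -0.5], [-0.066, -0.018, 0, -0.5], [-0.066, -0.018, 0, -0.5], [-0.066, -0.018, 0, -0.5], [-0.066, -0.018, 0, -0.5], [-0.066, -0.018, 0, -0.5]]}}

```text
t: 8.28
tool_pos: [0.5518, 0.0472, 0.0981]
tool_rot: [-3.046, -0.765, -0.003]
ft_force: [2.3, 3.1, 1.7]
gripper_width: 0.004
finger_force: 1.7
```

Run:
```python
from h import *
s=arm.get_obs();p=np.array(s["tool_pos"]);r=p[:2]-[.5654,-.0206]
print(loc(p)[1],np.hypot(*r),np.degrees(np.arctan2(r[1],r[0])),s["ft_force"],np.round(s["qpos"],2))
```

```text
28.19784056614118 0.06910329185736817 101.3185742388506 [2.26208388 3.13747779 1.6971209 ] [-0.94  0.34  0.93  1.89 -0.31  1.07 -0.97]
```

{"fn": "servo_tool", "kwargs": {"motion": [[-0.066, -0.018, 0, -0.5], [-0.066, -0.018, 0, -0.5], [-0.066, -0.018, 0, -0.5], [-0.066, -0.018, 0, -0.5], [-0.066, -0.018, 0, -0.5], [-0.066, -0.018, 0, -0.5], [-0.066, -0.018, 0, -0.5], [-0.066, -0.018, 0, -0.5], [-0.066, -0.018, 0, -0.5], [-0.066, -0.018, 0, -0.5], [-0.066, -0.018, 0, -0.5], [-0.066, -0.018, 0, -0.5], [-0.066, -0.018, 0, -0.5], [-0.066, -0.018, 0, -0.5], [-0.066, -0.018, 0, -0.5]]}}

```text
t: 10.15
tool_pos: [0.5088, 0.0201, 0.0978]
tool_rot: [-2.554, -1.827, -0.001]
ft_force: [-1.3, 4.1, 1.4]
gripper_width: 0.008
finger_force: 1.8
```

Run:
```python
from h import *
s=arm.get_obs();p=np.array(s["tool_pos"]);r=p[:2]-[.5654,-.0206]
print(loc(p)[1],np.hypot(*r),np.degrees(np.arctan2(r[1],r[0])),s["ft_force"],np.round(s["qpos"],2))
```

```text
71.17771640887008 0.06972457279733923 144.24819979380715 [-1.26525786  4.07216037  1.36924091] [-0.87  0.19  0.83  1.99 -0.17  1.03 -0.29]
```

{"fn": "servo_tool", "kwargs": {"motion": [[-0.033, -0.009, 0, -0.25], [-0.033, -0.009, 0, -0.25], [-0.033, -0.009, 0, -0.25], [-0.033, -0.009, 0, -0.25], [-0.033, -0.009, 0, -0.25], [-0.033, -0.009, 0, -0.25], [-0.033, -0.009, 0, -0.25], [0, 0, 0, 0]]}}

```text
t: 11.15
tool_pos: [0.503, 0.0083, 0.0975]
tool_rot: [2.387, 2.042, -0.0]
ft_force: [-2.2, 2.5, -0.1]
gripper_width: 0.004
finger_force: 1.0
```

{"fn": "servo_tool", "kwargs": {"motion": [[-0.033, -0.009, 0, -0.25], [0, 0, 0, 0]]}}

```text
t: 11.4
tool_pos: [0.5024, 0.0069, 0.0975]
tool_rot: [2.362, 2.071, -0.0]
ft_force: [-1.5, 2.8, -0.5]
gripper_width: 0.007
finger_force: 1.1
```

Run:
```python
from h import *
s=arm.get_obs();p=np.array(s["tool_pos"]);r=p[:2]-[.5654,-.0206]
print(loc(p)[1],np.hypot(*r),np.degrees(np.arctan2(r[1],r[0])),s["ft_force"],np.round(s["qpos"],2))
```

```text
82.5105136242923 0.06875363967340613 156.45540874585987 [-1.48286402  2.79740132 -0.52949717] [-0.84  0.17  0.81  2.   -0.14  1.03 -0.09]
```

{"fn": "servo_tool", "kwargs": {"motion": [[-0.02, -0.005, 0, -0.15], [0, 0, 0, 0]]}}

```text
t: 11.65
tool_pos: [0.502, 0.0061, 0.0975]
tool_rot: [2.346, 2.089, -0.0]
ft_force: [-1.3, 2.9, -0.9]
gripper_width: 0.007
finger_force: 1.3
```

{"fn": "servo_tool", "kwargs": {"motion": [[-0.02, -0.005, 0, -0.15], [0, 0, 0, 0]]}}

```text
t: 11.9
tool_pos: [0.5017, 0.0057, 0.0976]
tool_rot: [-2.329, -2.107, -0.001]
ft_force: [-1.0, 5.4, -1.7]
gripper_width: 0.007
finger_force: 2.4
```

{"fn": "servo_tool", "kwargs": {"motion": [[0.2, 0, 0, 0], [0.5, 0, 0, 0], [0, 0, -0.5, 0], [0, 0, -0.7, 0], [0, 0, -0.7, 0], [0, 0, -0.6, 0.5], [0, 0, 0, 0.8], [0, 0, 0, 0.8], [0, 0, 0, 0]]}}

```text
t: 13.02
tool_pos: [0.5055, 0.04, 0.2227]
tool_rot: [2.538, 1.851, 0.001]
ft_force: [-0.5, 0.6, 0.0]
gripper_width: 0.004
finger_force: 0.0
```

Run:
```python
from h import *
h=np.array([.5472,-.1642]); th=np.radians(161.8)
f=h+.0675*np.array([np.cos(th),np.sin(th)])+.035*np.array([-np.sin(th),np.cos(th)])
print(f,loc([*f,.222]),arm.get_obs()["t"])
```

```text
[ 0.47214516 -0.17636641] (array([-4.32360063,  0.68732804,  0.01628456]), np.float64(72.20523529909944)) 13.025
```

{"fn": "servo_tool", "kwargs": {"motion": [[-0.54, 0.086, 0, 0], [-0.54, 0.086, 0, 0], [-0.54, 0.086, 0, 0], [-0.54, 0.086, 0, 0], [-0.54, 0.086, 0, 0], [-0.54, 0.086, 0, 0], [-0.54, 0.086, 0, 0], [-0.54, 0.086, 0, 0], [0, 0, 0, 0]]}}

```text
t: 14.15
tool_pos: [0.4713, -0.1784, 0.2227]
tool_rot: [2.54, 1.847, -0.001]
ft_force: [-0.3, 0.9, 0.1]
gripper_width: 0.007
finger_force: 0.0
```

Run:
```python
from h import *
s=arm.get_obs(); print(s["t"],s["tool_pos"],np.round(s["qpos"],2))
a=viewer.get_image("scene")[130:330,160:400]; c=K("wrist"); b=viewer.get_image("wrist")
a=cv2.resize(a,None,fx=1.667,fy=1.667)[:,:400]; a=cv2.resize(a,(400,333))
o=np.zeros((400,800,3),np.uint8); o[:333,:400]=a; o[:250,400:]=cv2.resize(b,(400,250)); cv2.imwrite("pics/m2.png",o[:,:,::-1])
cv2.imwrite("pics/wr2.png",b[:,:,::-1])
for hh,th in(((.5654,-.0206),172.7),((.5472,-.1642),161.8)):
  t=np.radians(th)
  for r in(0,.035,.1): print(proj("wrist",[*(np.array(hh)+r*np.array([np.cos(t),np.sin(t)])),.119],c).round())
```

```text
14.15 [ 0.47132602 -0.17843485  0.22273216] [-0.73  0.    1.02  1.85 -0.    1.29 -0.02]
[373. -30.]
[327. -21.]
[243.  -3.]
[398. 159.]
[357. 158.]
[280. 158.]
```

View pics/m2.png

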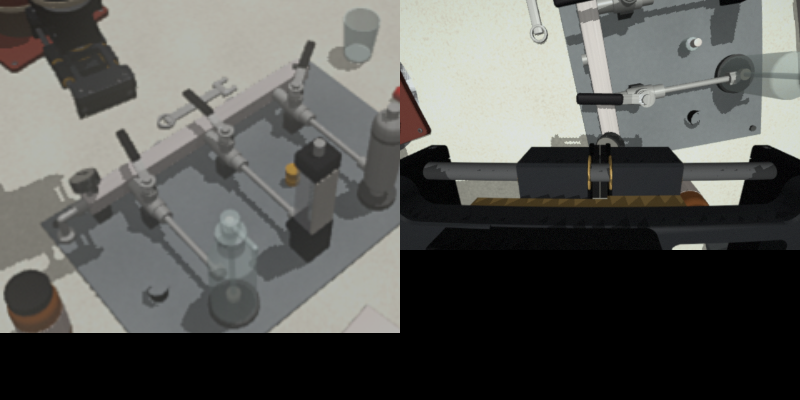

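The left half shows the meter lever in line with its tube, and the filter lever hasn't moved. The right half shows the wash sleeve at wrist pixels (280–360, 158), as predicted. The gauge is close behind the finger, so I shift 10 mm towards the lever before going down.

{"fn": "servo_tool", "kwargs": {"motion": [[0.2, 0, 0, 0], [0, 0, 0.5, 0], [0, 0, 0.5, 0], [0, 0, 0.5, 0], [0, 0, 0.5, 0], [0, 0, 0.5, 0], [0, 0, 0, 0]]}}

```text
t: 15.12
tool_pos: [0.474, -0.1651, 0.0962]
tool_rot: [-2.535, -1.852, 0.005]
ft_force: [-0.5, -0.5, 0.6]
gripper_width: 0.006
finger_force: 0.0
```

{"fn": "servo_tool", "kwargs": {"motion": [[0.08, 0, 0, 0], [0.08, 0, 0, 0], [0, 0, 0, 0]]}}

```text
t: 15.5
tool_pos: [0.4778, -0.1588, 0.0982]
tool_rot: [2.538, 1.851, 0.001]
ft_force: [-0.8, -1.3, 2.1]
gripper_width: 0.008
finger_force: 0.8
```

Run:
```python
from h import *
s=arm.get_obs();p=np.array(s["tool_pos"]);r=p[:2]-[.5472,-.1642]
print(loc(p)[1],np.hypot(*r),np.degrees(np.arctan2(r[1],r[0])),loc([.5472,-.1642,p[2]])[0],np.round(s["qpos"],2))
```

```text
72.20420686472016 0.06962610027623536 175.51797644919063 [0.32067495 1.3550953  0.00135766] [-0.66  0.21  1.    2.   -0.21  1.03  0.13]
```

{"fn": "servo_tool", "kwargs": {"motion": [[0.068, -0.014, 0, 0.5], [0.068, -0.014, 0, 0.5], [0.068, -0.014, 0, 0.5], [0.068, -0.014, 0, 0.5], [0.068, -0.014, 0, 0.5], [0.068, -0.014, 0, 0.5], [0.068, -0.014, 0, 0.5], [0.068, -0.014, 0, 0.5], [0.068, -0.014, 0, 0.5], [0.068, -0.014, 0, 0.5]]}}

```text
t: 16.75
tool_pos: [0.4889, -0.1269, 0.0982]
tool_rot: [2.918, 1.162, 0.001]
ft_force: [-2.2, -3.4, 2.9]
gripper_width: 0.003
finger_force: 2.0
```

{"fn": "servo_tool", "kwargs": {"motion": [[0.068, -0.014, 0, 0.5], [0.068, -0.014, 0, 0.5], [0.068, -0.014, 0, 0.5], [0.068, -0.014, 0, 0.5], [0.068, -0.014, 0, 0.5], [0.068, -0.014, 0, 0.5], [0.068, -0.014, 0, 0.5], [0.068, -0.014, 0, 0.5], [0.068, -0.014, 0, 0.5], [0.068, -0.014, 0, 0.5]]}}

```text
t: 18.0
tool_pos: [0.514, -0.1038, 0.098]
tool_rot: [3.115, 0.404, 0.0]
ft_force: [-3.2, -3.5, 1.7]
gripper_width: 0.005
finger_force: 1.9
```

Run:
```python
from h import *
s=arm.get_obs();p=np.array(s["tool_pos"]);r=p[:2]-[.5472,-.1642]
print(loc(p)[1],np.hypot(*r),np.degrees(np.arctan2(r[1],r[0])),loc([.5472,-.1642,p[2]])[0],np.round(s["qpos"],2))
```

```text
14.763723035221245 0.06891347197024411 118.7937141434958 [3.34133525e-01 1.33715420e+00 3.02968439e-04] [-0.86  0.35  1.16  1.96 -0.37  1.07 -0.86]
```

{"fn": "servo_tool", "kwargs": {"motion": [[0.068, -0.014, 0, 0.5], [0.068, -0.014, 0, 0.5], [0.068, -0.014, 0, 0.5], [0.068, -0.014, 0, 0.5], [0.068, -0.014, 0, 0.5], [0.034, -0.007, 0, 0.25], [0.034, -0.007, 0, 0.25], [0, 0, 0, 0]]}}

```text
t: 19.0
tool_pos: [0.5337, -0.0965, 0.0976]
tool_rot: [-3.141, 0.063, -0.0]
ft_force: [-2.2, -1.2, 1.8]
gripper_width: 0.002
finger_force: 1.4
```

{"fn": "servo_tool", "kwargs": {"motion": [[0.034, -0.007, 0, 0.25], [0, 0, 0, 0]]}}

```text
t: 19.25
tool_pos: [0.5353, -0.0962, 0.0976]
tool_rot: [-3.14, 0.103, 0.0]
ft_force: [-3.7, -0.8, 2.5]
gripper_width: 0.007
finger_force: 1.8
```

Run:
```python
from h import *
s=arm.get_obs();p=np.array(s["tool_pos"]);r=p[:2]-[.5472,-.1642]
print(loc(p)[1],np.hypot(*r),np.degrees(np.arctan2(r[1],r[0])),loc([.5472,-.1642,p[2]])[0],np.round(s["qpos"],2))
```

```text
-3.753756509053637 0.06906253602519845 99.88633012532566 [ 3.25729419e-01  1.34229426e+00 -1.04637383e-04] [-0.87  0.45  1.2   1.91 -0.47  1.1  -1.12]
```

{"fn": "servo_tool", "kwargs": {"motion": [[0.025, -0.005, 0, 0.2], [0, 0, 0, 0]]}}

```text
t: 19.5
tool_pos: [0.5356, -0.096, 0.0974]
tool_rot: [-3.138, 0.135, 0.003]
ft_force: [-8.6, 0.1, 6.7]
gripper_width: 0.003
finger_force: 4.2
```

{"fn": "servo_tool", "kwargs": {"motion": [[0.025, -0.005, 0, 0.2], [0, 0, 0, 0]]}}

```text
t: 19.75
tool_pos: [0.5359, -0.0957, 0.0973]
tool_rot: [-3.136, 0.166, 0.006]
ft_force: [-13.2, 1.0, 10.7]
gripper_width: 0.005
finger_force: 6.5
```

The force has risen and the motion has stopped, so the lever is on its stop. I'm backing off gently, going up and clearing the view.

{"fn": "servo_tool", "kwargs": {"motion": [[-0.1, 0, 0, 0], [-0.2, 0, 0, 0], [-0.3, 0, 0, 0], [0, 0, -0.7, 0], [0, 0, -0.7, 0], [0, 0, -0.7, 0], [0, 0, -0.7, 0], [0, 0.7, 0, 0], [0, 0.9, 0, 0], [0, 0.9, 0, 0], [0, 0.9, 0, 0], [0, 0.9, 0, 0], [0, 0, 0, 0]]}}

```text
t: 21.38
tool_pos: [0.4829, -0.3113, 0.2377]
tool_rot: [3.135, -0.178, 0.0]
ft_force: [0.3, 1.1, 0.1]
gripper_width: 0.005
finger_force: 0.0
```

Run:
```python
from h import *
s=arm.get_obs();print(s["t"],s["tool_pos"])
t=viewer.get_image("top")[120:275,235:435,::-1]; a=viewer.get_image("scene")[130:330,160:400,::-1]
o=np.zeros((310,800,3),np.uint8); o[:,:400]=cv2.resize(t,(400,310)); o[:310,400:772]=cv2.resize(a,(372,310)); cv2.imwrite("pics/e.png",o)
```

```text
21.375 [ 0.48285612 -0.3113049   0.23774807]
```

View pics/e.png

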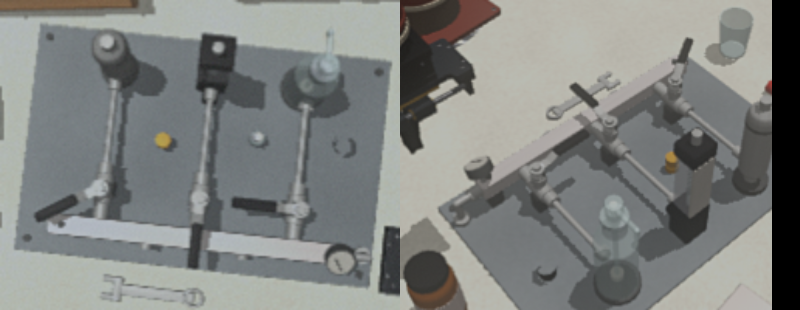

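The top view shows the meter sleeve at (195, 245) in line with its tube and the wash sleeve at (254, 205) square across its own. The loose things are where they were. I'll check the angles numerically.

Run:
```python
from h import *
im=viewer.get_image("top");c=K("top")
m=(im.max(2)<55).astype(np.uint8); m[:205]=0;m[262:]=0;m[:,:240]=0;m[:,420:]=0
n,l,st,ce=cv2.connectedComponentsWithStats(m)
for i in range(1,n):
    if st[i,4]<35: continue
    P=np.array([onz("top",u,v,.119,c)[:2] for v,u in np.argwhere(l==i)],np.float32)
    v=cv2.fitLine(P,cv2.DIST_L2,0,.01,.01).ravel(); ctr=P.mean(0)
    print(st[i,:2],ctr,"deg in skid from +y",np.degrees(np.arctan2(v[1],v[0]))%180-82.7)
    for h in((.5654,-.0206),(.5472,-.1642)): d=ctr-h; print("   via hub",np.hypot(*d),np.degrees(np.arctan2(d[1],d[0]))-82.7)
```

```text
[351 219] [ 0.5537005  -0.09933878] deg in skid from +y 0.3583374
   via hub 0.07960323095040635 -181.15152445142675
   via hub 0.06518614747482715 1.5768256763236934
```

Run:
```python
from h import *
im=viewer.get_image("top");c=K("top")
m=(im.max(2)<70).astype(np.uint8); m[:225]=0;m[262:]=0;m[:,:322]=0;m[:,343:]=0
n,l,st,ce=cv2.connectedComponentsWithStats(m)
for i in range(1,n):
    if st[i,4]<15: continue
    P=np.array([onz("top",u,v,.119,c)[:2] for v,u in np.argwhere(l==i)],np.float32)
    v=cv2.fitLine(P,cv2.DIST_L2,0,.01,.01).ravel(); ctr=P.mean(0); d=ctr-[.5654,-.0206]
    print(st[i],ctr,np.degrees(np.arctan2(v[1],v[0]))%180-82.7,np.hypot(*d),np.degrees(np.arctan2(d[1],d[0]))-82.7)
```

```text
[329 232   8  22 101] [ 0.49805745 -0.01324291] 88.566376 0.06774322968849107 91.06523262573488
```

Meter lever is about 89–91° (open) and the wash lever about 1° (shut), so I'm handing it in.

```bash
python3 -c "
from rig import ticket; print(ticket.job_done())"
```

```text
the job is handed in; nothing more can be done
None
```

I handed the job in at about 21.5 s; no pass/fail verdict came back. The flow meter's valve was pushed fully open first (about 89–91° by camera), then the wash bottle's valve fully shut (about 1°). The push on the stop peaked at about 17 N. The filter lever and loose things looked unmoved in the final pictures.

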